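# Ease the wedge out from under the chopping board

### The job

The chopping board has been left propped open on a wooden wedge to air. Grip the wedge that is under the board by its thick end and work it straight back out in short, gentle tugs, resting about half a second after each, so that the board sinks with it and is neither lifted nor dropped with a bang. Leave the board down and the wedge lying flat on the worktop in front of it, still pointing at it, about a finger's width clear of its front edge, and leave the spare wedge where it lies.

Things in the scene. Friction and masses are not known exactly. Their poses are not given: they have to be found in the camera images.
- wedge: Wooden wedge stuck under the board's front edge: 150 mm long, 40 wide, 36 high at the thick end, 4 at the thin end, 0.09 kg. Origin: centre of its flat underside, on the worktop; +x along it to the thin end, z up. At the start 79 to 93 mm is under the board, the rest sticks out towards the robot, up to 10 degrees out of square. Grip across the width near the thick end; the pull is under 15 N.
- spare_wedge: A second, identical wedge lying free on the worktop to the left, away from the board. Same origin and axes. To be left alone.
- board: Wooden chopping board, 200 mm deep (x), 180 wide (y), 22 thick, 1.2 kg, hinged at its far edge to a fixed rail. Origin: middle of its front edge, on the underside; x back along the board to the hinge, y along the front edge, z up. Down, its origin is 6 mm above the worktop; at the start 14 to 19 mm higher. It sinks about 2 mm per 10 mm of pull and is down when 10 mm of wedge are still under it.
There are look-alikes about, which are no part of the job. What is shaped like the wedge but green is not meant.

How it is judged:
By the outcome, as a careful person would: the job done as asked, in the order asked, and still so for the second after the job is handed in, with the robot touching nothing.
It also fails if it takes over 38 s, if anything falls off the work surface, if the arm or the gripper's body presses on something with over 40 N, if the wrist force passes 120 N, or if a joint passes its speed limit or range.

### The arm

A 6-joint arm with a two-finger parallel gripper is mounted at the origin on a cart in front of the work surface, level with it; the furniture and walls round the work are solid. World frame = base frame: x ahead of the robot, y to its left, z up, the work surface at z = 0. Lengths are in m, angles in degrees, forces in N, time in s.
With the tool pointing down it reaches from about 0.25 to 0.775 m from the base axis. Payload 8.9 kg.
Tool frame: the origin (TCP) lies at the very end of the fingers, on their centre line; the grasp point (between the pads) lies 19 mm behind it; z points along the fingers, y is the line along which they close (so a half turn about z gives the same grasp; the last joint's range is limited). The gripper opens to 85 mm and grips with 20 to 120 N. Pads are 22 mm wide; open, the fingers measure 114 mm over their backs; the gripper's body (76 mm by 85 mm) begins 54 mm behind the grasp point. The pads swing forward as they close: fully open they stand 13 mm farther back than shut.
Start: joints at [-71.866, 16.656, -8.789, 64.555, 0, 82.019], TCP at [0.231, -0.471, 0.231] pointing down, gripper open.
Joint ranges: [-144.48, 144.48], [-52.06, 99.96], [-74.48, 78.29], [-112.23, 115.85], [-86.99, 84.42], [-180, 180]. Speed limits (degrees/s): [127.2, 127.2, 159.86, 180, 180, 180].

### API

Orientations are given as [roll, pitch, yaw] about the fixed x, y, z axes, in that order (R = Rz(yaw) Ry(pitch) Rx(roll)).
In Python, from bench import monitor, eyes, ctrl gives the robot as it stands.
- The arm moves only by the tool jog_arm, never from a script. Its argument "moves" is a list of rows, each an object of numbers: "rx", "ry", "rz": the turn, a rotation vector about the tool's x, y, z in degrees; "x", "y", "z": the shift along the tool's x, y, z in cm; "gripper": the closure, from -1 (fully open) to 1 (shut). A call has 1 to 5 rows; each row is the pose to reach, as a shift and turn from the pose commanded when the call began, along the tool's axes at that moment; what a row does not reach only later rows make up. A row lasts 1/12 s, in which the tool goes at most 41.7 mm and 7.16 degrees, less where a joint would pass 70% of its speed; a pose out of reach is approached as far as the arm can. A call with a gripper value outside its range is refused whole. The fingers move at their own pace and stop on an object; "force" is the grip in N (left out, the last holds). Time passes only in rows, so rows that repeat a pose let the fingers close. It gives the time, the measured TCP pose, the force, the opening and the grip force at its end, in the units of the state.
- monitor.get_obs(): the state, without advancing time (a new reading comes with each control period).
- eyes.grab_frame(name): name is "scene" or "top"; returns a dict with "frame" (480x640x3 uint8, red, green, blue), "fx", "fy", "cx", "cy" (pixels), "dist" ([k1, k2, p1, p2, k3] as OpenCV has them; the pictures are not rectified), "pose" (4x4, takes a point from camera to world coordinates). Camera axes: x right, y down, z forward; pixel columns grow to the right and rows downward; lengths in m; the calibration is good to about 2 mm. A picture is of the moment at which its call begins. There is no depth.
- ctrl.hand_in(): hands the job in; it is judged then, once.
The state is a dict: "clock": time; "joint_pos": joint angles; "qd": joint speeds; "tau": joint torques, N m; "position": TCP position; "ee_rot": TCP orientation; "force": force on the tool from outside, world axes, zero at the start; "moment": the same for the moment, N m; "gripper_width": finger opening in m; "finger_force": force on a finger pad.
Only numpy, scipy, OpenCV 4.12 (cv2) and the standard library are available. Lean on these libraries where they do the work, as an engineer would, in place of code of your own. Each camera call takes 0.05 s, during which the arm holds its last target. There are 200 camera calls.

## Working session

There is one attempt and no reset: what is moved stays moved. The work goes in short steps, Python scripts to look and compute and a tool call to move; the robot and the scene stay as the last step left them, time stands still between calls to the robot, and variables do not carry over. Pictures are saved under pics/ and viewed, at most 10 in all, crops included, and the job is handed in when it is done.

Besides the shell and the picture viewer there is one more tool, called as name(argument=value, ...) on one line, values as JSON. jog_arm: Moves the arm, as the interface text tells. Its arguments: {"type":"object","properties":{"moves":{"type":"array"},"force":{"type":"number"}},"required":["moves"]}

```bash
mkdir -p pics; python3 - <<'E'
from bench import monitor, eyes, ctrl
import cv2, numpy as np, pickle
o=monitor.get_obs(); print(o)
for n in("top","scene"):
    f=eyes.grab_frame(n); pickle.dump(f,open(f'{n}0.pkl','wb'))
    cv2.imwrite(f'pics/{n}0.png',f['frame'][:,:,::-1])
    print(n,f['fx'],f['cx'],f['cy'],f['dist'],np.round(f['pose'],3).tolist())
E
```

```text
{'clock': 0.0, 'joint_pos': array([-7.18650261e+01,  1.66893829e+01, -8.83385905e+00,  6.45557337e+01,
        1.49357184e-03,  8.20192834e+01]), 'qd': array([ 0.03139617, -0.05471566, -0.00470064, -0.05369304, -0.10373751,
       -0.04986096]), 'tau': array([-1.11509184e-03, -5.37144756e+01,  3.31371617e+01,  1.59547082e-02,
       -1.00639154e-04,  2.31234615e-06]), 'position': array([ 0.23096469, -0.47094037,  0.23071003]), 'ee_rot': array([-1.79921997e+02, -1.24440628e-02,  2.61156810e+01]), 'force': array([-0.08478006,  0.17462761,  0.29774962]), 'moment': array([ 0.03421673, -0.00195962,  0.00407646]), 'finger_force': 0.0, 'gripper_width': 0.08535998678634527}
top 541.9969405779955 308.4801039062725 243.62386298230547 [-0.16078157  0.          0.          0.          0.        ] [[-0.018, -0.989, 0.147, 0.382], [-1.0, 0.015, -0.025, 0.02], [0.022, -0.148, -0.989, 1.116], [0.0, 0.0, 0.0, 1.0]]
scene 530.9984723492998 316.62760504089823 240.86889292312298 [0.00082297 0.         0.         0.         0.        ] [[0.602, -0.373, 0.706, -0.049], [-0.798, -0.305, 0.519, -0.445], [0.021, -0.876, -0.481, 0.457], [0.0, 0.0, 0.0, 1.0]]
```

View pics/top0.png

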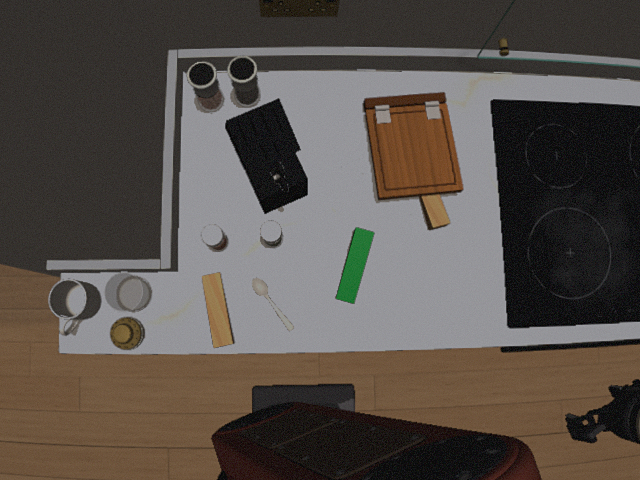

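View pics/scene0.png

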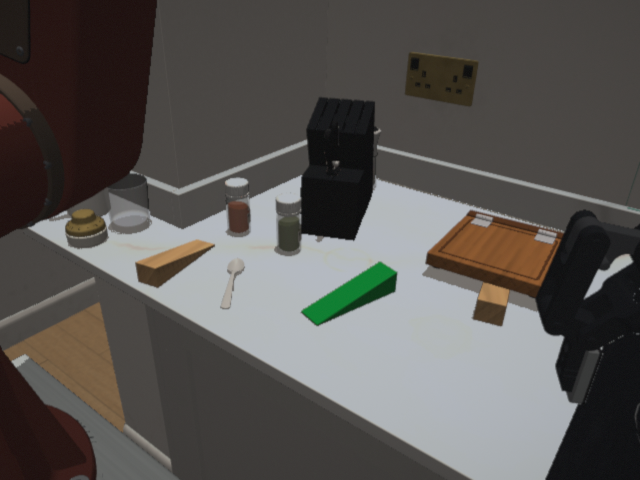

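The top view shows the wedge stuck under the board at about (435,211), the spare wedge at (218,310), and a green look-alike at (355,265). The one meant is (435,211): it is wooden and its thin end is under the board's front edge. The scene view shows its thick end at (492,303). I'll measure it and confirm in one crop.

```bash
cat > h.py <<'E'
import cv2, numpy as np, pickle
def K(f): return np.array([[f['fx'],0,f['cx']],[0,f['fy'],f['cy']],[0,0,1.]])
def cast(f,px,z):
    px=np.asarray(px,float).reshape(-1,1,2); u=cv2.undistortPoints(px,K(f),np.array(f['dist'])).reshape(-1,2)
    d=np.c_[u,np.ones(len(u))]@f['pose'][:3,:3].T; o=f['pose'][:3,3]
    return o+d*((np.broadcast_to(z,len(u))-o[2])/d[:,2])[:,None]
def proj(f,P):
    T=np.linalg.inv(f['pose']); return cv2.projectPoints(np.asarray(P,float).reshape(-1,1,3),cv2.Rodrigues(T[:3,:3])[0],T[:3,3],K(f),np.array(f['dist']))[0].reshape(-1,2)
E
python3 - <<'E'
from h import *
f=pickle.load(open('top0.pkl','rb')); im=f['frame']; hsv=cv2.cvtColor(im,cv2.COLOR_RGB2HSV)
for p in [(435,211),(440,226),(412,150),(218,310),(470,220),(380,196),(430,192)]: print(p,im[p[1],p[0]],hsv[p[1],p[0]])
a=cv2.resize(im[150:250,350:483],None,fx=6,fy=6,interpolation=cv2.INTER_CUBIC)
cv2.imwrite('pics/crop0.png',a[:,:,::-1])
E
```

```text
(435, 211) [150 120  72] [ 18 133 150]
(440, 226) [52 41 23] [ 19 142  52]
(412, 150) [103  64  33] [ 13 173 103]
(218, 310) [151 127  82] [ 20 117 151]
(470, 220) [149 148 153] [126   8 153]
(380, 196) [124  74  36] [ 13 181 124]
(430, 192) [99 65 38] [ 13 157  99]
```

View pics/crop0.png

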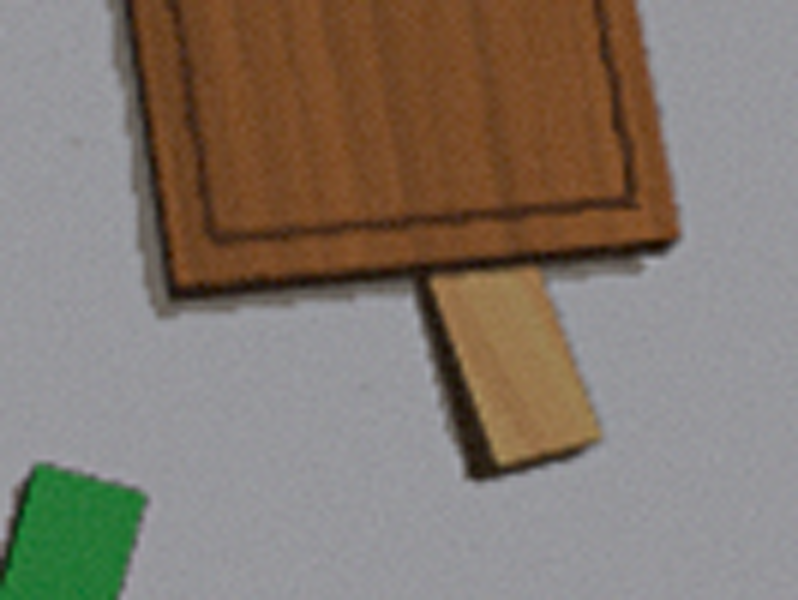

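The crop shows the wooden wedge's top face leaving the board's front edge. Its thick-end corners are at about full-frame (433.3,227.8) and (450.3,222.8); at the board they are (422,196.3) and (440.2,194.3). The board's front corners are (378.8,197.8) and (463.3,190). The green piece, lower left, is not it.

```bash
python3 - <<'E'
from h import *
f=pickle.load(open('top0.pkl','rb')); hsv=cv2.cvtColor(f['frame'],cv2.COLOR_RGB2HSV)
m=cv2.inRange(hsv,(15,70,105),(26,200,255)); w=np.zeros_like(m); w[194:235,415:460]=m[194:235,415:460]
c=max(cv2.findContours(w,cv2.RETR_EXTERNAL,cv2.CHAIN_APPROX_NONE)[0],key=cv2.contourArea)
r=cv2.minAreaRect(c); print(r,cv2.boxPoints(r).tolist(), cv2.approxPolyDP(c,2.5,True).reshape(-1,2).tolist())
P=cast(f,[(433.3,227.8),(450.3,222.8),(422,196.3),(440.2,194.3)],[.036,.036,.0225,.0225])
print(np.round(P,4)); print('width',np.linalg.norm(P[0]-P[1]), 'yawL,R',[np.degrees(np.arctan2(*(P[i+2]-P[i])[1::-1])) for i in(0,1)], 'end',np.degrees(np.arctan2(*(P[0]-P[1])[1::-1])))
# refine: box short/long axes through sides, in world using middle height
B=cast(f,cv2.boxPoints(r),.030); print('box',np.round(B,4).tolist())
b=cast(f,[(378.8,197.8),(463.3,190)],.0445); print('board front',np.round(b,4),np.linalg.norm(b[0]-b[1]),'yaw',np.degrees(np.arctan2(*(b[0]-b[1])[1::-1]))-90)
t=(P[0]+P[1])/2; s=(P[2]+P[3])/2; print('axis yaw',np.degrees(np.arctan2(*(s-t)[1::-1])),'thick mid',t,'exposed',np.linalg.norm((s-t)[:2]))
# scene-view check of the spare
E
```

```text
((435.4402160644531, 209.3378143310547), (34.323604583740234, 17.779132843017578), 69.775146484375) [[421.16583251953125, 196.30731201171875], [437.8487548828125, 190.16098022460938], [449.714599609375, 222.36831665039062], [433.03167724609375, 228.5146484375]] [[422, 196], [432, 225], [448, 223], [440, 196]]
[[ 0.5722 -0.2635  0.036 ]
 [ 0.5822 -0.3     0.036 ]
 [ 0.6419 -0.2466  0.0225]
 [ 0.646  -0.286   0.0225]]
width 0.0378891778249129 yawL,R [np.float64(13.585926150722928), np.float64(12.40043963540305)] end 105.39046077700144
box [[0.6401, -0.243, 0.03], [0.6531, -0.2794, 0.03], [0.5843, -0.3006, 0.03], [0.5717, -0.2644, 0.03]]
board front [[ 0.6342 -0.1515  0.0445]
 [ 0.6496 -0.3297  0.0445]] 0.17891031142255837 yaw 4.938148364276003
axis yaw 13.021117647371971 thick mid [ 0.57718849 -0.28175718  0.036     ] exposed 0.06848136363241944
```

jog_arm(moves=[{"x": 3, "y": -0.1, "gripper": -1}, {"x": 7, "y": -0.3, "gripper": -1}, {"x": 11, "y": -0.5, "gripper": -1}, {"x": 15, "y": -0.6, "gripper": -1}, {"x": 19, "y": -0.8, "gripper": -1}], force=40)

```text
validation failed for argument at $.mo...
```

jog_arm(moves=[{"x": 4, "y": -0.1, "rz": 2.5, "z": 2, "gripper": -1}, {"x": 8, "y": -0.2, "rz": 5, "z": 4, "gripper": -1}, {"x": 12, "y": -0.3, "rz": 7.5, "z": 6, "gripper": -1}, {"x": 16, "y": -0.5, "rz": 10, "z": 8, "gripper": -1}, {"x": 20, "y": -0.6, "rz": 12.1, "z": 10, "gripper": -1}])

```text
validation failed for argument at $.mo...
```

jog_arm(moves=[{"gripper": -1}, {"gripper": -1}, {"gripper": -1}])

```text
validation failed for argument at $.mo...
```

jog_arm(moves=[{"rx": 0, "ry": 0, "rz": 0, "x": 3, "y": -0.1, "z": 0, "gripper": -1}, {"rx": 0, "ry": 0, "rz": 0, "x": 7, "y": -0.3, "z": 0, "gripper": -1}, {"rx": 0, "ry": 0, "rz": 0, "x": 11, "y": -0.5, "z": 0, "gripper": -1}, {"rx": 0, "ry": 0, "rz": 0, "x": 15, "y": -0.6, "z": 0, "gripper": -1}, {"rx": 0, "ry": 0, "rz": 0, "x": 19, "y": -0.8, "z": 0, "gripper": -1}], force=40)

```text
clock: 0.52
position: [0.3995, -0.3794, 0.2311]
ee_rot: [-180.0, 0.0, 26.1]
force: [0.3, -1.3, 0.0]
gripper_width: 0.0857
finger_force: 0.0
```

jog_arm(moves=[{"rx": 0, "ry": 0, "rz": 2.5, "x": 4, "y": -0.1, "z": 1, "gripper": -1}, {"rx": 0, "ry": 0, "rz": 5, "x": 8, "y": -0.2, "z": 3, "gripper": -1}, {"rx": 0, "ry": 0, "rz": 7.5, "x": 12, "y": -0.3, "z": 5, "gripper": -1}, {"rx": 0, "ry": 0, "rz": 10, "x": 16, "y": -0.5, "z": 7, "gripper": -1}, {"rx": 0, "ry": 0, "rz": 12.1, "x": 19, "y": -0.6, "z": 9, "gripper": -1}])

```text
clock: 0.93
position: [0.5653, -0.2917, 0.1425]
ee_rot: [180.0, -0.0, 13.9]
force: [0.5, -0.8, -0.1]
gripper_width: 0.0854
finger_force: 0.0
```

jog_arm(moves=[{"rx": 0, "ry": 0, "rz": 0, "x": 0, "y": 0, "z": 0, "gripper": -1}, {"rx": 0, "ry": 0, "rz": 0, "x": 0, "y": 0, "z": 0, "gripper": -1}, {"rx": 0, "ry": 0, "rz": 0, "x": 0, "y": 0, "z": 0, "gripper": -1}])

```text
clock: 1.18
position: [0.5631, -0.2929, 0.143]
ee_rot: [-180.0, 0.1, 14.1]
force: [0.4, 0.5, 0.6]
gripper_width: 0.0855
finger_force: 0.0
```

```bash
python3 - <<'E'
from h import *
from bench import monitor, eyes
o=monitor.get_obs(); print(o['clock'],o['position'],o['ee_rot'],o['joint_pos'])
f=eyes.grab_frame('scene'); pickle.dump(f,open('scene1.pkl','wb')); 
a=cv2.resize(f['frame'][150:350,380:640],None,fx=3,fy=3,interpolation=cv2.INTER_CUBIC)
cv2.imwrite('pics/scene1.png',a[:,:,::-1])
# wedge model from the top view in this view (predicted thick-end corners)
t=np.array([.5772,-.2818]);
for yaw in(13,15):
    r=np.radians(yaw);ax=np.array([np.cos(r),np.sin(r)]);n=np.array([-ax[1],ax[0]])
    print(yaw,np.round((proj(f,[[*(t+s*.02*n),z] for s in(1,-1) for z in(.036,0)]+[[*(t+s*.02*n+.05*ax),.0253] for s in (1,-1)])-[380,150])*3,0).tolist())
E
```

```text
1.1833 [ 0.56310351 -0.2929231   0.14296255] [-1.79975132e+02  5.11628375e-02  1.40676737e+01] [-3.40671600e+01  3.18076252e+01  1.20174779e+00  5.94467876e+01
 -2.15051879e-02  1.31865187e+02]
13 [[284.0, 447.0], [271.0, 509.0], [373.0, 469.0], [358.0, 532.0], [297.0, 412.0], [382.0, 432.0]]
15 [[283.0, 448.0], [271.0, 510.0], [373.0, 468.0], [359.0, 531.0], [293.0, 412.0], [378.0, 430.0]]
```

View pics/scene1.png

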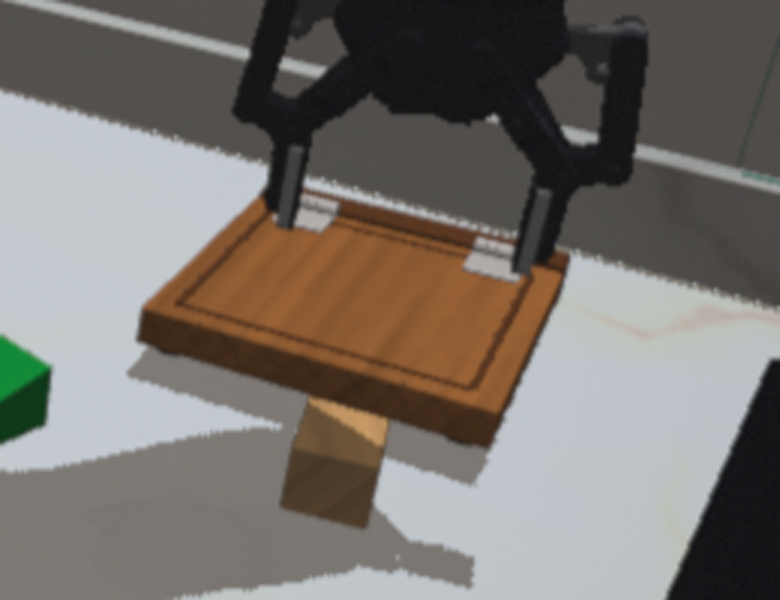

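The crop shows the thick end's top corners at about (293,448) and (380,465), so the wedge sits 2–4 mm to the right of the top-view estimate. The board above it is undisturbed and the gripper is clear. I'll combine both views.

```bash
python3 - <<'E'
from h import *
f=pickle.load(open('scene1.pkl','rb')); g=pickle.load(open('top0.pkl','rb'))
P=cast(f,np.array([(293,448),(380,465),(282,507),(368,528)])/3+[380,150],[.036,.036,0,0]); print(np.round(P,4))
t=(P[0]+P[1]+P[2]+P[3])/4; print(t,'end yaw',[np.degrees(np.arctan2(*(P[i]-P[i+1])[1::-1]))-90 for i in (0,2)])
m=(t[:2]+[.5772,-.2818])/2; y=np.radians(13.3); ax=np.array([np.cos(y),np.sin(y)])
goal=m+.017*ax; d=goal-[.5631,-.2929]; r=np.radians(14.1)
print(m,goal,'tool x,y cm',100*(d@[np.cos(r),np.sin(r)]),100*(d@[np.sin(r),-np.cos(r)]))
E
```

```text
[[ 0.5745 -0.2661  0.036 ]
 [ 0.5867 -0.3026  0.036 ]
 [ 0.5778 -0.2656  0.    ]
 [ 0.5876 -0.3037  0.    ]]
[ 0.58164674 -0.28451819  0.018     ] end yaw [np.float64(18.389778199978196), np.float64(14.540851777633307)]
[ 0.57942337 -0.28315909] [ 0.59596741 -0.27924825] tool x,y cm 3.520295153772012 -0.5233457648954271
```

jog_arm(moves=[{"rx": 0, "ry": 0, "rz": 0, "x": 1.8, "y": -0.3, "z": 0, "gripper": -1}, {"rx": 0, "ry": 0, "rz": 0, "x": 3.5, "y": -0.5, "z": 1, "gripper": -1}, {"rx": 0, "ry": 0, "rz": 0, "x": 3.5, "y": -0.5, "z": 4, "gripper": -1}, {"rx": 0, "ry": 0, "rz": 0, "x": 3.5, "y": -0.5, "z": 7, "gripper": -1}, {"rx": 0, "ry": 0, "rz": 0, "x": 3.5, "y": -0.5, "z": 9, "gripper": -1}])

```text
clock: 1.65
position: [0.5951, -0.2806, 0.0522]
ee_rot: [180.0, 0.0, 13.9]
force: [-0.0, -0.9, -0.7]
gripper_width: 0.0855
finger_force: 0.0
```

jog_arm(moves=[{"rx": 0, "ry": 0, "rz": 0, "x": 0, "y": 0, "z": 1.5, "gripper": -1}, {"rx": 0, "ry": 0, "rz": 0, "x": 0, "y": 0, "z": 3, "gripper": -1}, {"rx": 0, "ry": 0, "rz": 0, "x": 0, "y": 0, "z": 4, "gripper": -1}, {"rx": 0, "ry": 0, "rz": 0, "x": 0, "y": 0, "z": 4.3, "gripper": -1}, {"rx": 0, "ry": 0, "rz": 0, "x": 0, "y": 0, "z": 4.3, "gripper": -1}])

```text
clock: 2.07
position: [0.5957, -0.2803, 0.0104]
ee_rot: [-180.0, 0.0, 14.0]
force: [0.7, 0.8, 0.2]
gripper_width: 0.0856
finger_force: 0.0
```

```bash
python3 - <<'E'
from h import *
from bench import monitor, eyes
o=monitor.get_obs(); print(o['clock'],o['position'],o['ee_rot'],o['force'])
f=eyes.grab_frame('top'); 
a=cv2.resize(f['frame'][160:260,370:503],None,fx=4,fy=4,interpolation=cv2.INTER_CUBIC)
g=eyes.grab_frame('scene'); b=cv2.resize(g['frame'][200:333,463:640],None,fx=3,fy=3,interpolation=cv2.INTER_CUBIC)
h=max(len(a),len(b)); P=lambda i:cv2.copyMakeBorder(i,0,h-len(i),0,0,cv2.BORDER_CONSTANT)
o=np.hstack([P(a),P(b)]); print(o.shape); o=cv2.resize(o,None,fx=.74,fy=.74) 
cv2.imwrite('pics/pre.png',o[:,:,::-1])
E
```

```text
2.0667 [ 0.59566544 -0.28029328  0.01035318] [-1.79992142e+02  1.21091935e-02  1.39579460e+01] [0.65010839 0.84376202 0.15896911]
(400, 1063, 3)
```

View pics/pre.png

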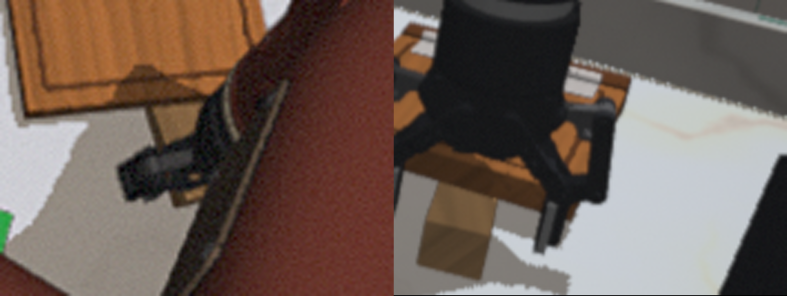

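The picture shows the fingers straddling the wedge's thick end, with the left finger at (398,205), the wedge at 425–490 and the right finger at (545,230). I'll lower a little for pad engagement and close.

jog_arm(moves=[{"rx": 0, "ry": 0, "rz": 0, "x": 0, "y": 0, "z": 0.3, "gripper": -1}, {"rx": 0, "ry": 0, "rz": 0, "x": 0, "y": 0, "z": 0.5, "gripper": -0.4}, {"rx": 0, "ry": 0, "rz": 0, "x": 0, "y": 0, "z": 0.5, "gripper": -0.1}, {"rx": 0, "ry": 0, "rz": 0, "x": 0, "y": 0, "z": 0.5, "gripper": 0}, {"rx": 0, "ry": 0, "rz": 0, "x": 0, "y": 0, "z": 0.5, "gripper": 0.1}], force=40)

```text
clock: 2.58
position: [0.5961, -0.2792, 0.0053]
ee_rot: [-180.0, 0.0, 14.0]
force: [-1.0, 0.8, 26.8]
gripper_width: 0.0396
finger_force: 27.1
```

jog_arm(moves=[{"rx": 0, "ry": 0, "rz": 0, "x": 0, "y": 0, "z": 0, "gripper": 0.2}, {"rx": 0, "ry": 0, "rz": 0, "x": 0, "y": 0, "z": 0, "gripper": 0.3}, {"rx": 0, "ry": 0, "rz": 0, "x": 0, "y": 0, "z": 0, "gripper": 0.5}, {"rx": 0, "ry": 0, "rz": 0, "x": 0, "y": 0, "z": 0, "gripper": 0.5}, {"rx": 0, "ry": 0, "rz": 0, "x": 0, "y": 0, "z": 0, "gripper": 0.5}])

```text
clock: 3.0
position: [0.5961, -0.2792, 0.0055]
ee_rot: [-180.0, 0.0, 14.0]
force: [-1.6, 3.6, 5.3]
gripper_width: 0.0394
finger_force: 41.7
```

Gripped at 39.4 mm width and 42 N. First tug: 8 mm over 4 rows, then 6 rows of rest.

jog_arm(moves=[{"rx": 0, "ry": 0, "rz": 0, "x": -0.2, "y": 0, "z": 0, "gripper": 0.5}, {"rx": 0, "ry": 0, "rz": 0, "x": -0.4, "y": 0, "z": 0, "gripper": 0.5}, {"rx": 0, "ry": 0, "rz": 0, "x": -0.6, "y": 0, "z": 0, "gripper": 0.5}, {"rx": 0, "ry": 0, "rz": 0, "x": -0.8, "y": 0, "z": 0, "gripper": 0.5}, {"rx": 0, "ry": 0, "rz": 0, "x": -0.8, "y": 0, "z": 0, "gripper": 0.5}])

```text
clock: 3.42
position: [0.5894, -0.2818, 0.0055]
ee_rot: [180.0, -0.1, 14.0]
force: [3.0, 1.8, 0.5]
gripper_width: 0.0394
finger_force: 41.0
```

jog_arm(moves=[{"rx": 0, "ry": 0, "rz": 0, "x": 0, "y": 0, "z": 0, "gripper": 0.5}, {"rx": 0, "ry": 0, "rz": 0, "x": 0, "y": 0, "z": 0, "gripper": 0.5}, {"rx": 0, "ry": 0, "rz": 0, "x": 0, "y": 0, "z": 0, "gripper": 0.5}, {"rx": 0, "ry": 0, "rz": 0, "x": 0, "y": 0, "z": 0, "gripper": 0.5}, {"rx": 0, "ry": 0, "rz": 0, "x": 0, "y": 0, "z": 0, "gripper": 0.5}])

```text
clock: 3.83
position: [0.5894, -0.2818, 0.0055]
ee_rot: [180.0, -0.1, 14.0]
force: [5.4, 0.9, 1.0]
gripper_width: 0.0396
finger_force: 41.0
```

```bash
python3 - <<'E'
from h import *
from bench import monitor, eyes
o=monitor.get_obs(); print(o['clock'],o['position'],o['ee_rot'],o['force'],o['moment'])
g=eyes.grab_frame('scene'); b=cv2.resize(g['frame'][180:360,400:640],None,fx=3,fy=3,interpolation=cv2.INTER_CUBIC)
cv2.imwrite('pics/tug1.png',b[:,:,::-1])
E
```

```text
3.8333 [ 0.58941063 -0.2817664   0.0055295 ] [ 1.79955220e+02 -8.68716697e-02  1.40256997e+01] [5.40995152 0.91857984 0.99989036] [ 0.42408758 -0.90945678 -0.00332711]
```

View pics/tug1.png

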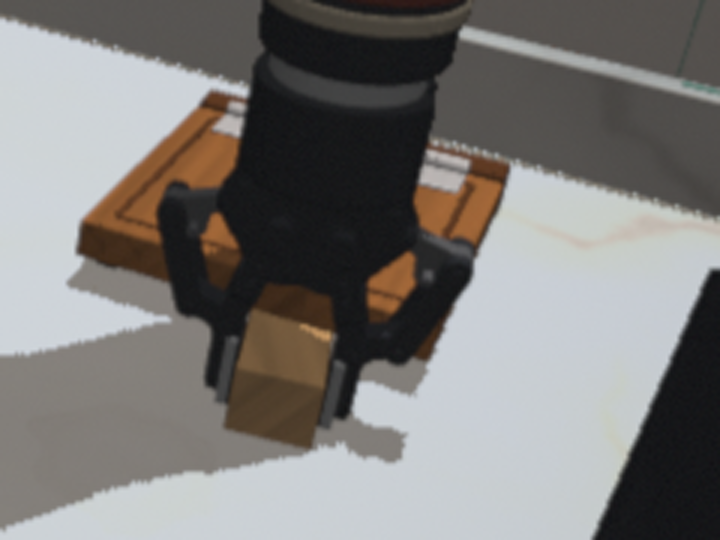

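The picture shows the pads square on both sides of the thick end, around (275,380), with the wedge flat and drawn out a little. I'll go on with the same tugs.

jog_arm(moves=[{"rx": 0, "ry": 0, "rz": 0, "x": -0.2, "y": 0, "z": 0, "gripper": 0.5}, {"rx": 0, "ry": 0, "rz": 0, "x": -0.4, "y": 0, "z": 0, "gripper": 0.5}, {"rx": 0, "ry": 0, "rz": 0, "x": -0.6, "y": 0, "z": 0, "gripper": 0.5}, {"rx": 0, "ry": 0, "rz": 0, "x": -0.8, "y": 0, "z": 0, "gripper": 0.5}, {"rx": 0, "ry": 0, "rz": 0, "x": -0.8, "y": 0, "z": 0, "gripper": 0.5}])

```text
clock: 4.3
position: [0.5813, -0.2838, 0.0055]
ee_rot: [180.0, -0.1, 14.0]
force: [3.3, 0.5, 2.3]
gripper_width: 0.0394
finger_force: 41.1
```

jog_arm(moves=[{"rx": 0, "ry": 0, "rz": 0, "x": 0, "y": 0, "z": 0, "gripper": 0.5}, {"rx": 0, "ry": 0, "rz": 0, "x": 0, "y": 0, "z": 0, "gripper": 0.5}, {"rx": 0, "ry": 0, "rz": 0, "x": 0, "y": 0, "z": 0, "gripper": 0.5}, {"rx": 0, "ry": 0, "rz": 0, "x": 0, "y": 0, "z": 0, "gripper": 0.5}, {"rx": 0, "ry": 0, "rz": 0, "x": 0, "y": 0, "z": 0, "gripper": 0.5}])

```text
clock: 4.72
position: [0.5812, -0.2838, 0.0055]
ee_rot: [180.0, -0.0, 14.0]
force: [4.4, 1.2, 4.2]
gripper_width: 0.0392
finger_force: 41.3
```

jog_arm(moves=[{"rx": 0, "ry": 0, "rz": 0, "x": -0.2, "y": 0, "z": 0, "gripper": 0.5}, {"rx": 0, "ry": 0, "rz": 0, "x": -0.4, "y": 0, "z": 0, "gripper": 0.5}, {"rx": 0, "ry": 0, "rz": 0, "x": -0.6, "y": 0, "z": 0, "gripper": 0.5}, {"rx": 0, "ry": 0, "rz": 0, "x": -0.8, "y": 0, "z": 0, "gripper": 0.5}, {"rx": 0, "ry": 0, "rz": 0, "x": -0.8, "y": 0, "z": 0, "gripper": 0.5}])

```text
clock: 5.13
position: [0.5733, -0.2856, 0.0055]
ee_rot: [180.0, -0.1, 14.0]
force: [5.9, 0.7, 3.6]
gripper_width: 0.0392
finger_force: 41.4
```

jog_arm(moves=[{"rx": 0, "ry": 0, "rz": 0, "x": 0, "y": 0, "z": 0, "gripper": 0.5}, {"rx": 0, "ry": 0, "rz": 0, "x": 0, "y": 0, "z": 0, "gripper": 0.5}, {"rx": 0, "ry": 0, "rz": 0, "x": 0, "y": 0, "z": 0, "gripper": 0.5}, {"rx": 0, "ry": 0, "rz": 0, "x": 0, "y": 0, "z": 0, "gripper": 0.5}, {"rx": 0, "ry": 0, "rz": 0, "x": 0, "y": 0, "z": 0, "gripper": 0.5}])

```text
clock: 5.55
position: [0.5733, -0.2856, 0.0055]
ee_rot: [180.0, -0.0, 14.0]
force: [4.8, 0.5, 4.9]
gripper_width: 0.0389
finger_force: 41.4
```

jog_arm(moves=[{"rx": 0, "ry": 0, "rz": 0, "x": -0.2, "y": 0, "z": 0, "gripper": 0.5}, {"rx": 0, "ry": 0, "rz": 0, "x": -0.4, "y": 0, "z": 0, "gripper": 0.5}, {"rx": 0, "ry": 0, "rz": 0, "x": -0.6, "y": 0, "z": 0, "gripper": 0.5}, {"rx": 0, "ry": 0, "rz": 0, "x": -0.8, "y": 0, "z": 0, "gripper": 0.5}, {"rx": 0, "ry": 0, "rz": 0, "x": -0.8, "y": 0, "z": 0, "gripper": 0.5}])

```text
clock: 5.97
position: [0.5656, -0.2875, 0.0055]
ee_rot: [180.0, -0.1, 14.0]
force: [5.6, 1.5, 5.2]
gripper_width: 0.0397
finger_force: 41.5
```

jog_arm(moves=[{"rx": 0, "ry": 0, "rz": 0, "x": 0, "y": 0, "z": 0, "gripper": 0.5}, {"rx": 0, "ry": 0, "rz": 0, "x": 0, "y": 0, "z": 0, "gripper": 0.5}, {"rx": 0, "ry": 0, "rz": 0, "x": 0, "y": 0, "z": 0, "gripper": 0.5}, {"rx": 0, "ry": 0, "rz": 0, "x": 0, "y": 0, "z": 0, "gripper": 0.5}, {"rx": 0, "ry": 0, "rz": 0, "x": 0, "y": 0, "z": 0, "gripper": 0.5}])

```text
clock: 6.38
position: [0.5656, -0.2875, 0.0055]
ee_rot: [180.0, -0.0, 14.0]
force: [4.8, 1.1, 5.6]
gripper_width: 0.0394
finger_force: 41.5
```

jog_arm(moves=[{"rx": 0, "ry": 0, "rz": 0, "x": -0.2, "y": 0, "z": 0, "gripper": 0.5}, {"rx": 0, "ry": 0, "rz": 0, "x": -0.4, "y": 0, "z": 0, "gripper": 0.5}, {"rx": 0, "ry": 0, "rz": 0, "x": -0.6, "y": 0, "z": 0, "gripper": 0.5}, {"rx": 0, "ry": 0, "rz": 0, "x": -0.8, "y": 0, "z": 0, "gripper": 0.5}, {"rx": 0, "ry": 0, "rz": 0, "x": -0.8, "y": 0, "z": 0, "gripper": 0.5}])

```text
clock: 6.8
position: [0.5578, -0.2895, 0.0055]
ee_rot: [180.0, -0.1, 14.0]
force: [5.5, 0.9, 4.1]
gripper_width: 0.0392
finger_force: 41.5
```

jog_arm(moves=[{"rx": 0, "ry": 0, "rz": 0, "x": 0, "y": 0, "z": 0, "gripper": 0.5}, {"rx": 0, "ry": 0, "rz": 0, "x": 0, "y": 0, "z": 0, "gripper": 0.5}, {"rx": 0, "ry": 0, "rz": 0, "x": 0, "y": 0, "z": 0, "gripper": 0.5}, {"rx": 0, "ry": 0, "rz": 0, "x": 0, "y": 0, "z": 0, "gripper": 0.5}, {"rx": 0, "ry": 0, "rz": 0, "x": 0, "y": 0, "z": 0, "gripper": 0.5}])

```text
clock: 7.22
position: [0.5578, -0.2895, 0.0055]
ee_rot: [180.0, -0.0, 14.0]
force: [4.8, 1.2, 5.2]
gripper_width: 0.0395
finger_force: 41.5
```

jog_arm(moves=[{"rx": 0, "ry": 0, "rz": 0, "x": -0.2, "y": 0, "z": 0, "gripper": 0.5}, {"rx": 0, "ry": 0, "rz": 0, "x": -0.4, "y": 0, "z": 0, "gripper": 0.5}, {"rx": 0, "ry": 0, "rz": 0, "x": -0.6, "y": 0, "z": 0, "gripper": 0.5}, {"rx": 0, "ry": 0, "rz": 0, "x": -0.8, "y": 0, "z": 0, "gripper": 0.5}, {"rx": 0, "ry": 0, "rz": 0, "x": -0.8, "y": 0, "z": 0, "gripper": 0.5}])

```text
clock: 7.63
position: [0.55, -0.2914, 0.0055]
ee_rot: [180.0, -0.1, 14.0]
force: [5.4, 2.3, 4.6]
gripper_width: 0.0395
finger_force: 41.5
```

jog_arm(moves=[{"rx": 0, "ry": 0, "rz": 0, "x": 0, "y": 0, "z": 0, "gripper": 0.5}, {"rx": 0, "ry": 0, "rz": 0, "x": 0, "y": 0, "z": 0, "gripper": 0.5}, {"rx": 0, "ry": 0, "rz": 0, "x": 0, "y": 0, "z": 0, "gripper": 0.5}, {"rx": 0, "ry": 0, "rz": 0, "x": 0, "y": 0, "z": 0, "gripper": 0.5}, {"rx": 0, "ry": 0, "rz": 0, "x": 0, "y": 0, "z": 0, "gripper": 0.5}])

```text
clock: 8.05
position: [0.55, -0.2914, 0.0055]
ee_rot: [180.0, -0.0, 14.0]
force: [5.2, 2.0, 5.0]
gripper_width: 0.0395
finger_force: 41.5
```

jog_arm(moves=[{"rx": 0, "ry": 0, "rz": 0, "x": -0.2, "y": 0, "z": 0, "gripper": 0.5}, {"rx": 0, "ry": 0, "rz": 0, "x": -0.4, "y": 0, "z": 0, "gripper": 0.5}, {"rx": 0, "ry": 0, "rz": 0, "x": -0.6, "y": 0, "z": 0, "gripper": 0.5}, {"rx": 0, "ry": 0, "rz": 0, "x": -0.8, "y": 0, "z": 0, "gripper": 0.5}, {"rx": 0, "ry": 0, "rz": 0, "x": -0.8, "y": 0, "z": 0, "gripper": 0.5}])

```text
clock: 8.47
position: [0.5423, -0.2933, 0.0055]
ee_rot: [180.0, -0.1, 14.0]
force: [5.1, 0.8, 4.4]
gripper_width: 0.0391
finger_force: 41.5
```

jog_arm(moves=[{"rx": 0, "ry": 0, "rz": 0, "x": 0, "y": 0, "z": 0, "gripper": 0.5}, {"rx": 0, "ry": 0, "rz": 0, "x": 0, "y": 0, "z": 0, "gripper": 0.5}, {"rx": 0, "ry": 0, "rz": 0, "x": 0, "y": 0, "z": 0, "gripper": 0.5}, {"rx": 0, "ry": 0, "rz": 0, "x": 0, "y": 0, "z": 0, "gripper": 0.5}, {"rx": 0, "ry": 0, "rz": 0, "x": 0, "y": 0, "z": 0, "gripper": 0.5}])

```text
clock: 8.88
position: [0.5423, -0.2933, 0.0055]
ee_rot: [180.0, -0.0, 14.0]
force: [5.1, 1.4, 4.9]
gripper_width: 0.0396
finger_force: 41.5
```

jog_arm(moves=[{"rx": 0, "ry": 0, "rz": 0, "x": -0.2, "y": 0, "z": 0, "gripper": 0.5}, {"rx": 0, "ry": 0, "rz": 0, "x": -0.4, "y": 0, "z": 0, "gripper": 0.5}, {"rx": 0, "ry": 0, "rz": 0, "x": -0.6, "y": 0, "z": 0, "gripper": 0.5}, {"rx": 0, "ry": 0, "rz": 0, "x": -0.8, "y": 0, "z": 0, "gripper": 0.5}, {"rx": 0, "ry": 0, "rz": 0, "x": -0.8, "y": 0, "z": 0, "gripper": 0.5}])

```text
clock: 9.3
position: [0.5345, -0.2953, 0.0055]
ee_rot: [180.0, -0.1, 14.0]
force: [5.8, 1.1, 4.6]
gripper_width: 0.0395
finger_force: 41.5
```

jog_arm(moves=[{"rx": 0, "ry": 0, "rz": 0, "x": 0, "y": 0, "z": 0, "gripper": 0.5}, {"rx": 0, "ry": 0, "rz": 0, "x": 0, "y": 0, "z": 0, "gripper": 0.5}, {"rx": 0, "ry": 0, "rz": 0, "x": 0, "y": 0, "z": 0, "gripper": 0.5}, {"rx": 0, "ry": 0, "rz": 0, "x": 0, "y": 0, "z": 0, "gripper": 0.5}, {"rx": 0, "ry": 0, "rz": 0, "x": 0, "y": 0, "z": 0, "gripper": 0.5}])

```text
clock: 9.72
position: [0.5345, -0.2953, 0.0055]
ee_rot: [180.0, -0.0, 14.0]
force: [4.3, 1.3, 5.7]
gripper_width: 0.0394
finger_force: 41.5
```

jog_arm(moves=[{"rx": 0, "ry": 0, "rz": 0, "x": -0.2, "y": 0, "z": 0, "gripper": 0.5}, {"rx": 0, "ry": 0, "rz": 0, "x": -0.4, "y": 0, "z": 0, "gripper": 0.5}, {"rx": 0, "ry": 0, "rz": 0, "x": -0.6, "y": 0, "z": 0, "gripper": 0.5}, {"rx": 0, "ry": 0, "rz": 0, "x": -0.8, "y": 0, "z": 0, "gripper": 0.5}, {"rx": 0, "ry": 0, "rz": 0, "x": -0.8, "y": 0, "z": 0, "gripper": 0.5}])

```text
clock: 10.13
position: [0.5268, -0.2972, 0.0055]
ee_rot: [180.0, -0.1, 14.0]
force: [5.9, 1.4, 5.1]
gripper_width: 0.0392
finger_force: 41.5
```

jog_arm(moves=[{"rx": 0, "ry": 0, "rz": 0, "x": 0, "y": 0, "z": 0, "gripper": 0.5}, {"rx": 0, "ry": 0, "rz": 0, "x": 0, "y": 0, "z": 0, "gripper": 0.5}, {"rx": 0, "ry": 0, "rz": 0, "x": 0, "y": 0, "z": 0, "gripper": 0.5}, {"rx": 0, "ry": 0, "rz": 0, "x": 0, "y": 0, "z": 0, "gripper": 0.5}, {"rx": 0, "ry": 0, "rz": 0, "x": 0, "y": 0, "z": 0, "gripper": 0.5}])

```text
clock: 10.55
position: [0.5267, -0.2972, 0.0055]
ee_rot: [180.0, -0.0, 14.0]
force: [4.7, 1.2, 6.2]
gripper_width: 0.0395
finger_force: 41.6
```

```bash
python3 - <<'E'
from h import *
from bench import monitor, eyes
o=monitor.get_obs(); print(o['clock'],o['position'],o['ee_rot'],o['force'])
a=eyes.grab_frame('top'); pickle.dump(a,open('top2.pkl','wb')); a=cv2.resize(a['frame'][165:265,350:450],None,fx=4,fy=4,interpolation=cv2.INTER_CUBIC)
g=eyes.grab_frame('scene'); pickle.dump(g,open('scene2.pkl','wb')); b=cv2.resize(g['frame'][220:353,410:543],None,fx=3,fy=3,interpolation=cv2.INTER_CUBIC)
cv2.imwrite('pics/mid.png',np.hstack([a[:399],b])[:,:,::-1])
E
```

```text
10.55 [ 0.5267468  -0.29721026  0.00549717] [ 1.79978712e+02 -3.54527194e-02  1.40175860e+01] [4.67101458 1.17155144 6.19190797]
```

View pics/mid.png

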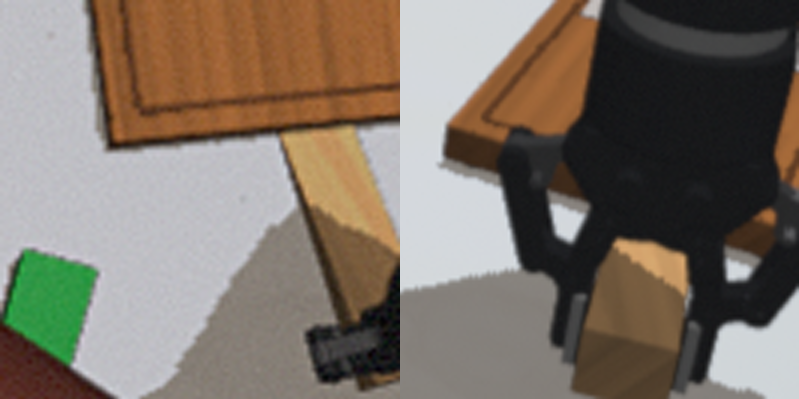

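The top crop shows the wedge much farther out, leaving the board at about (318,130), and the board is nearly down. The pull is still about 5 N, so it carries the board yet; more tugs.

jog_arm(moves=[{"rx": 0, "ry": 0, "rz": 0, "x": -0.2, "y": 0, "z": 0, "gripper": 0.5}, {"rx": 0, "ry": 0, "rz": 0, "x": -0.4, "y": 0, "z": 0, "gripper": 0.5}, {"rx": 0, "ry": 0, "rz": 0, "x": -0.6, "y": 0, "z": 0, "gripper": 0.5}, {"rx": 0, "ry": 0, "rz": 0, "x": -0.8, "y": 0, "z": 0, "gripper": 0.5}, {"rx": 0, "ry": 0, "rz": 0, "x": -0.8, "y": 0, "z": 0, "gripper": 0.5}])

```text
clock: 11.07
position: [0.5184, -0.2994, 0.0055]
ee_rot: [180.0, 0.0, 14.0]
force: [2.9, 0.4, 6.8]
gripper_width: 0.0393
finger_force: 41.6
```

jog_arm(moves=[{"rx": 0, "ry": 0, "rz": 0, "x": 0, "y": 0, "z": 0, "gripper": 0.5}, {"rx": 0, "ry": 0, "rz": 0, "x": 0, "y": 0, "z": 0, "gripper": 0.5}, {"rx": 0, "ry": 0, "rz": 0, "x": 0, "y": 0, "z": 0, "gripper": 0.5}, {"rx": 0, "ry": 0, "rz": 0, "x": 0, "y": 0, "z": 0, "gripper": 0.5}, {"rx": 0, "ry": 0, "rz": 0, "x": 0, "y": 0, "z": 0, "gripper": 0.5}])

```text
clock: 11.48
position: [0.5183, -0.2994, 0.0055]
ee_rot: [180.0, 0.0, 14.0]
force: [2.5, -0.3, 6.5]
gripper_width: 0.0395
finger_force: 41.6
```

jog_arm(moves=[{"rx": 0, "ry": 0, "rz": 0, "x": -0.2, "y": 0, "z": 0, "gripper": 0.5}, {"rx": 0, "ry": 0, "rz": 0, "x": -0.4, "y": 0, "z": 0, "gripper": 0.5}, {"rx": 0, "ry": 0, "rz": 0, "x": -0.6, "y": 0, "z": 0, "gripper": 0.5}, {"rx": 0, "ry": 0, "rz": 0, "x": -0.8, "y": 0, "z": 0, "gripper": 0.5}, {"rx": 0, "ry": 0, "rz": 0, "x": -0.8, "y": 0, "z": 0, "gripper": 0.5}])

```text
clock: 11.9
position: [0.5105, -0.3013, 0.0055]
ee_rot: [180.0, 0.0, 14.0]
force: [2.2, 0.1, 7.1]
gripper_width: 0.039
finger_force: 41.6
```

jog_arm(moves=[{"rx": 0, "ry": 0, "rz": 0, "x": 0, "y": 0, "z": 0, "gripper": 0.5}, {"rx": 0, "ry": 0, "rz": 0, "x": 0, "y": 0, "z": 0, "gripper": 0.5}, {"rx": 0, "ry": 0, "rz": 0, "x": 0, "y": 0, "z": 0, "gripper": 0.5}, {"rx": 0, "ry": 0, "rz": 0, "x": 0, "y": 0, "z": 0, "gripper": 0.5}, {"rx": 0, "ry": 0, "rz": 0, "x": 0, "y": 0, "z": 0, "gripper": 0.5}])

```text
clock: 12.32
position: [0.5106, -0.3013, 0.0055]
ee_rot: [180.0, 0.0, 14.0]
force: [2.3, -0.4, 8.1]
gripper_width: 0.0394
finger_force: 41.7
```

The force dropped at the first of these tugs, so the board is down. About 88 mm has been pulled, so the tip is about at the edge. Two more small tugs will clear it.

jog_arm(moves=[{"rx": 0, "ry": 0, "rz": 0, "x": -0.2, "y": 0, "z": 0, "gripper": 0.5}, {"rx": 0, "ry": 0, "rz": 0, "x": -0.4, "y": 0, "z": 0, "gripper": 0.5}, {"rx": 0, "ry": 0, "rz": 0, "x": -0.5, "y": 0, "z": 0, "gripper": 0.5}, {"rx": 0, "ry": 0, "rz": 0, "x": -0.6, "y": 0, "z": 0, "gripper": 0.5}, {"rx": 0, "ry": 0, "rz": 0, "x": -0.6, "y": 0, "z": 0, "gripper": 0.5}])

```text
clock: 12.73
position: [0.5049, -0.3028, 0.0055]
ee_rot: [180.0, 0.0, 14.0]
force: [3.1, 0.7, 5.7]
gripper_width: 0.0395
finger_force: 41.6
```

jog_arm(moves=[{"rx": 0, "ry": 0, "rz": 0, "x": 0, "y": 0, "z": 0, "gripper": 0.5}, {"rx": 0, "ry": 0, "rz": 0, "x": 0, "y": 0, "z": 0, "gripper": 0.5}, {"rx": 0, "ry": 0, "rz": 0, "x": 0, "y": 0, "z": 0, "gripper": 0.5}, {"rx": 0, "ry": 0, "rz": 0, "x": 0, "y": 0, "z": 0, "gripper": 0.5}, {"rx": 0, "ry": 0, "rz": 0, "x": 0, "y": 0, "z": 0, "gripper": 0.5}])

```text
clock: 13.15
position: [0.5049, -0.3027, 0.0055]
ee_rot: [180.0, 0.0, 14.0]
force: [1.9, -0.1, 7.2]
gripper_width: 0.039
finger_force: 41.6
```

jog_arm(moves=[{"rx": 0, "ry": 0, "rz": 0, "x": -0.2, "y": 0, "z": 0, "gripper": 0.5}, {"rx": 0, "ry": 0, "rz": 0, "x": -0.4, "y": 0, "z": 0, "gripper": 0.5}, {"rx": 0, "ry": 0, "rz": 0, "x": -0.5, "y": 0, "z": 0, "gripper": 0.5}, {"rx": 0, "ry": 0, "rz": 0, "x": -0.6, "y": 0, "z": 0, "gripper": 0.5}, {"rx": 0, "ry": 0, "rz": 0, "x": -0.6, "y": 0, "z": 0, "gripper": 0.5}])

```text
clock: 13.57
position: [0.4991, -0.3042, 0.0055]
ee_rot: [180.0, 0.0, 14.0]
force: [3.7, 0.5, 6.1]
gripper_width: 0.0396
finger_force: 41.6
```

jog_arm(moves=[{"rx": 0, "ry": 0, "rz": 0, "x": 0, "y": 0, "z": 0, "gripper": 0.5}, {"rx": 0, "ry": 0, "rz": 0, "x": 0, "y": 0, "z": 0, "gripper": 0.5}, {"rx": 0, "ry": 0, "rz": 0, "x": 0, "y": 0, "z": 0, "gripper": 0.5}, {"rx": 0, "ry": 0, "rz": 0, "x": 0, "y": 0, "z": 0, "gripper": 0.5}, {"rx": 0, "ry": 0, "rz": 0, "x": 0, "y": 0, "z": 0, "gripper": 0.5}])

```text
clock: 13.98
position: [0.4991, -0.3042, 0.0055]
ee_rot: [180.0, 0.0, 14.0]
force: [3.6, 0.3, 7.0]
gripper_width: 0.0397
finger_force: 41.6
```

```bash
python3 - <<'E'
from h import *
from bench import monitor, eyes
o=monitor.get_obs(); print(o['clock'],o['position'],o['ee_rot'],o['force'])
a=eyes.grab_frame('top'); pickle.dump(a,open('top3.pkl','wb')); a=cv2.resize(a['frame'][165:245,350:470],None,fx=6,fy=6,interpolation=cv2.INTER_CUBIC)
cv2.imwrite('pics/out.png',a[:,:,::-1])
E
```

```text
13.9833 [ 0.49908277 -0.30420256  0.00550249] [1.79968191e+02 2.08189818e-02 1.40020172e+01] [3.56936163 0.33327271 6.97453961]
```

View pics/out.png

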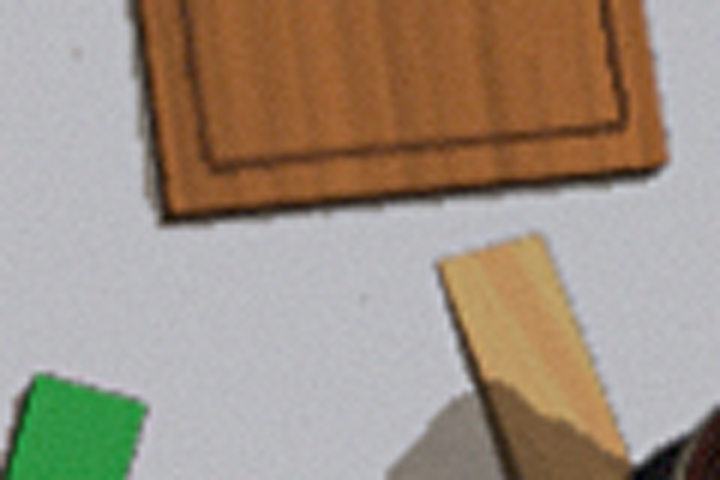

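The crop shows the tip clear of the board: tip corners at (440,262) and (545,234), board front edge running from (165,213) to (665,168). I'll compute the gap.

```bash
python3 - <<'E'
from h import *
f=pickle.load(open('top3.pkl','rb')); c=lambda p,z:cast(f,np.array(p)/6+[350,165],z)[:,:2]
t=c([(440,262),(545,234)],.004)
for z,e in((.028,[(165,213),(665,168)]),(.006,[(165,222),(660,179)])):
    b=c(e,z); u=(b[0]-b[1])/np.linalg.norm(b[0]-b[1]); n=np.array([u[1],-u[0]]); print(b,'gaps mm',[(1000*(b[1]-p)@n) for p in t],np.linalg.norm(b[0]-b[1]))
m=t.mean(0); print(t,'wedge length tip to TCP', m,np.linalg.norm(m-[.4991,-.3042]))
E
```

```text
[[ 0.63237137 -0.15117763]
 [ 0.64723465 -0.32928085]] gaps mm [np.float64(21.46217103185487), np.float64(14.857713937026013)] 0.17872233826981748
[[ 0.6341881  -0.15451502]
 [ 0.64856026 -0.33421945]] gaps mm [np.float64(22.661718463696452), np.float64(15.921291332603413)] 0.18027822504533758
[[ 0.61929669 -0.25257696]
 [ 0.6291536  -0.29127525]] wedge length tip to TCP [ 0.62422514 -0.2719261 ] 0.12922037518687537
```

The gap is 15–21 mm, mid about 18 mm: a finger's width. Release and lift straight up.

jog_arm(moves=[{"rx": 0, "ry": 0, "rz": 0, "x": 0, "y": 0, "z": 0, "gripper": 0}, {"rx": 0, "ry": 0, "rz": 0, "x": 0, "y": 0, "z": 0, "gripper": -0.2}, {"rx": 0, "ry": 0, "rz": 0, "x": 0, "y": 0, "z": 0, "gripper": -0.4}, {"rx": 0, "ry": 0, "rz": 0, "x": 0, "y": 0, "z": 0, "gripper": -0.7}, {"rx": 0, "ry": 0, "rz": 0, "x": 0, "y": 0, "z": 0, "gripper": -1}])

```text
clock: 14.45
position: [0.4987, -0.3037, 0.0049]
ee_rot: [-180.0, 0.0, 14.0]
force: [0.4, -0.0, -0.1]
gripper_width: 0.0814
finger_force: 0.0
```

jog_arm(moves=[{"rx": 0, "ry": 0, "rz": 0, "x": 0, "y": 0, "z": 0, "gripper": -1}, {"rx": 0, "ry": 0, "rz": 0, "x": 0, "y": 0, "z": 0, "gripper": -1}, {"rx": 0, "ry": 0, "rz": 0, "x": 0, "y": 0, "z": -1, "gripper": -1}, {"rx": 0, "ry": 0, "rz": 0, "x": 0, "y": 0, "z": -3, "gripper": -1}, {"rx": 0, "ry": 0, "rz": 0, "x": 0, "y": 0, "z": -6, "gripper": -1}])

```text
clock: 14.87
position: [0.4977, -0.3028, 0.0645]
ee_rot: [-179.8, 0.2, 14.0]
force: [-0.2, -0.7, 0.1]
gripper_width: 0.0855
finger_force: 0.0
```

jog_arm(moves=[{"rx": 0, "ry": 0, "rz": 0, "x": 0, "y": 0, "z": -3, "gripper": -1}, {"rx": 0, "ry": 0, "rz": 0, "x": 0, "y": 0, "z": -6, "gripper": -1}, {"rx": 0, "ry": 0, "rz": 0, "x": 0, "y": 0, "z": -9, "gripper": -1}, {"rx": 0, "ry": 0, "rz": 0, "x": -3, "y": 2, "z": -11, "gripper": -1}, {"rx": 0, "ry": 0, "rz": 0, "x": -6, "y": 5, "z": -12, "gripper": -1}])

```text
clock: 15.28
position: [0.4551, -0.3648, 0.1891]
ee_rot: [179.8, -0.1, 14.3]
force: [1.0, -1.5, 0.1]
gripper_width: 0.0852
finger_force: 0.0
```

jog_arm(moves=[{"rx": 0, "ry": 0, "rz": 0, "x": -3, "y": 3, "z": 0, "gripper": -1}, {"rx": 0, "ry": 0, "rz": 0, "x": -5, "y": 5, "z": 0, "gripper": -1}, {"rx": 0, "ry": 0, "rz": 0, "x": -6, "y": 7, "z": 0, "gripper": -1}, {"rx": 0, "ry": 0, "rz": 0, "x": -6, "y": 7, "z": 0, "gripper": -1}, {"rx": 0, "ry": 0, "rz": 0, "x": -6, "y": 7, "z": 0, "gripper": -1}])

```text
clock: 15.7
position: [0.4122, -0.4485, 0.1852]
ee_rot: [180.0, -0.0, 13.9]
force: [-0.3, 0.8, -0.1]
gripper_width: 0.0855
finger_force: 0.0
```

```bash
python3 - <<'E'
from h import *
from bench import monitor, eyes
o=monitor.get_obs(); print(o['clock'],o['position'],o['ee_rot'],o['force'])
a=eyes.grab_frame('top')['frame'][165:265,350:483]; b=eyes.grab_frame('scene')['frame'][180:380,400:640]
a=cv2.resize(a,(399,300),interpolation=cv2.INTER_CUBIC); b=cv2.resize(b,(360,300),interpolation=cv2.INTER_CUBIC)
cv2.imwrite('pics/end.png',np.hstack([a,b])[:,:,::-1])
E
```

```text
15.7 [ 0.41219543 -0.44853871  0.18520641] [ 1.79991717e+02 -1.07553694e-02  1.39002649e+01] [-0.28313531  0.79118945 -0.07505947]
```

View pics/end.png

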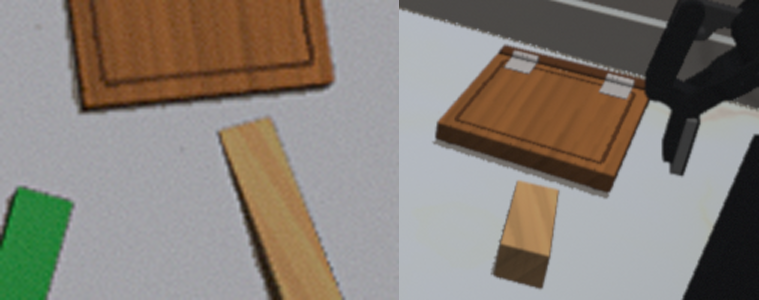

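The picture shows the board down and the wedge flat in front of it, tip at (245,125), still pointing at the board with the same gap. The gripper is well clear.

```bash
python3 -c "
from bench import ctrl; print(ctrl.hand_in())"
```

```text
the job is handed in; nothing more can be done
None
```

Job handed in at about 16 s: the board is down, and the wedge lies flat in front of it, still pointing at it, with a gap of about 18 mm; I never went near the spare wedge.

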